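Shuttle the specimen jar past the spring catch to the reader

ROBOT

A 7-joint arm with a two-finger parallel gripper is mounted at the origin on the work surface. World frame = base frame: x ahead of the robot, y to its left, z up, the work surface at z = 0. Lengths are in m, angles in rad, forces in N, time in s.
With the tool pointing down it reaches from about 0.425 to 0.925 m from the base axis. Payload 6.8 kg.
Tool frame: the origin (TCP) lies on the centre line of the jaws, within the pads' length; the fingertips stand 14 mm ahead of it and the grasp point (between the pads) lies 5 mm behind it (bot.finger_overhang is the distance from the TCP to the fingertips, in m); z points along the fingers, y is the line along which they close (so a half turn about z gives the same grasp; the last joint's range is limited). The gripper opens to 85 mm and grips with 20 to 120 N. Pads are 22 mm wide; open, the fingers measure 114 mm over their backs; the gripper's body (76 mm by 85 mm) begins 54 mm behind the grasp point. The pads swing forward as they close: fully open they stand 13 mm farther back than shut.
Start: joints at [1.148, 0.477, 0.022, 1.555, -0.011, 1.109, -0.083], TCP at [0.209, -0.642, 0.245] pointing down, gripper open.
Joint ranges: [-2.96, 2.96], [-0.34, 2.1], [-1.41, 1.46], [0.24, 2.44], [-1.37, 4.51], [0.17, 1.92], [-2.96, 2.96]. Speed limits (rad/s): [2.39, 2.39, 3.14, 3.14, 3.14, 3.14, 3.14].

INTERFACE

Orientations are given as a unit quaternion [w, x, y, z].
In Python, from station import bot gives the robot as it stands.
- The arm moves only by the shell command python3 -m inch 'ROWS' [OPENING] [FORCE]. ROWS is JSON, a list of rows, each a list of 4 numbers: the shift along the tool's x, y, z in m, then the turn about the tool's z in degrees. A call has 1 to 12 rows; each row shifts and turns the commanded pose from where the row before left it, along the tool's axes as they then stand; what a row does not reach is not made up. A row lasts 1/10 s, in which the tool goes at most 50 mm and 8.59 degrees, less where a joint would pass 70% of its speed; a pose out of reach is approached as far as the arm can. A call is refused whole if a number of a shift passes 0.05 or a number of a turn 8.59, either way. A call with a gripper value outside its range is refused whole. OPENING is the finger opening in m, from 0 to 0.0854, set as the call begins (- or left out, the last holds). The fingers move at their own pace and stop on an object; FORCE is the grip in N (left out, the last holds). Time passes only in rows, so rows that do not move let the fingers close. It gives the time, the measured TCP pose, the force, the opening and the grip force at its end, in the units of the state.
- bot.get_obs(): the state, without advancing time (a new reading comes with each control period).
- bot.read_camera(name): name is "side" or "top"; returns a dict with "color" (384x512x3 uint8, red, green, blue), "mtx" (3x3 intrinsics, pixels), "dist_coeffs" ([k1, k2, p1, p2, k3] as OpenCV has them; the pictures are not rectified), "world_from_camera" (4x4, takes a point from camera to world coordinates). Camera axes: x right, y up, looking along -z (the intrinsics and any distortion apply to the point x, -y, -z); pixel columns grow to the right and rows downward; lengths in m; the calibration is good to about 2 mm. A picture is of the moment at which its call begins. There is no depth.
- bot.hand_in(): hands the job in; it is judged then, once.
The state is a dict: "t": time; "q": joint angles; "joint_vel": joint speeds; "joint_torque": joint torques, N m; "eef_pos": TCP position; "tool_rot": TCP orientation; "contact_force": force on the tool from outside, world axes, zero at the start; "torque": the same for the moment, N m; "gripper_width": opening from 0.0 (shut) to 1.0 (fully open); "grasp_force": force on a finger pad.
Only numpy, scipy, OpenCV 4.12 (cv2) and the standard library are available. Lean on these libraries where they do the work, as an engineer would, in place of code of your own. Each camera call takes 0.05 s, during which the arm holds its last target. There are 200 camera calls.

TASK

Bring the amber specimen jar to the optical reader on its blue shuttle: press the orange spring catch bar down and, keeping it held down the whole way, push the shuttle along its lane past the catch until it is fully home against the reader; only then let the bar spring up so that the catch locks behind the shuttle. It is all pressing and pushing with the fingertips: do not touch or lift the jar, and leave everything else on the bench where it stands.

Things in the scene. Friction and masses are not known exactly. Their poses are not given: they have to be found in the camera images.
- dock: Fixed dock, aluminium base plate 155 x 335 mm, 12 mm thick, with a straight lane; placed and turned anew each time. Origin under the lane's centre line at bench height. +y: the way the shuttle travels, to the reader; +x: the side of the catch bar; z up. Lane guides are at most 24 mm high.
- reader (a point): Centre of the face of the optical reader that stops the shuttle: dock x = 0, y = +92 mm, 62 mm above the bench. The reader is a cream box, fixed on the dock, 100 mm wide (x), 72 mm long (y), top 88 mm above the bench.
- shuttle (a joint): Travel of the blue shuttle along dock +y, m: 0 at the start, 0.108 home on the reader's hard stop. Friction 1.5 N; stays where left. With the catch up the tooth stops it at 0.010; from 0.102 on it is past the tooth. Hollow below: if the bar is let go half-way the tooth rises inside and stops it. Deck 80 x 80 mm, centre at dock x = 0, y = -56 mm + travel, top 32 mm above the bench.
- push_face (a point): Middle of the rear (-y) face of the wing of the shuttle's upright blue push plate (6 mm thick): dock x = +66, y = -96 mm + travel, 64 mm above the bench. The wing (dock x +30 to +82 mm, 52 to 76 mm above the bench) hangs over the bar, 4 mm above it. A fingertip standing on the bar behind the wing (its -y side) pushes the shuttle with its side as it moves along +y.
- catch (a joint): How far the orange catch bar is pressed down, m: 0 up (sprung), 0.012 at its bottom stop. Its tooth clears the shuttle from 0.007 on. About 3 N to start it, 7 N at the bottom; it springs up by itself.
- catch_top (a point): Centre of the top of the orange catch bar, moving with it: dock x = +66, y = -61 mm, 48 mm above the bench when up. The bar is level, 28 mm wide (x), 178 mm long (dock y -150 to +28 mm), and goes straight down wherever along it one presses.
- tooth (a point): Centre of the top of the yellow tooth of the catch bar, which stands across the lane in front of the shuttle and moves with the bar: dock x = +34, y = 0, 25 mm above the bench when up. 12 mm thick along y.
- seat (a point): Centre of the jar's seat on the shuttle: the deck's top, 32 mm above the bench, moving with the shuttle (dock x = 0, y = -48 mm + travel). White walls 8 mm high stand round the seat.
- jar: Amber specimen jar with a white cap, 40 mm diameter, 46 mm tall, 60 to 110 g, standing loose in the seat on the shuttle; origin at the centre of its underside, z up its axis. Not to be touched; it rides along.
- reagent: Bystander: amber reagent bottle, 52 mm diameter, 105 mm tall, beside the dock on its -x side; origin under its centre.
- dropper: Bystander: white dropper bottle with red cap, 34 mm diameter, 65 mm tall, beside the dock on its -x side; origin under its centre.
- petri: Bystander: stack of two petri dishes, 90 mm diameter, 36 mm tall, beyond the dock on its +x side; origin under its centre.
- beaker: Bystander: glass beaker, 68 mm diameter, 85 mm tall; origin under its centre.
- slide_box: Bystander: blue slide box, 75 x 50 x 30 mm; origin under its centre.
- tube_rack: Bystander: white test tube rack, 60 x 90 mm, 88 mm tall over the tubes; origin under its centre.

How it is judged:
By the outcome, as a careful person would: the job done as asked, in the order asked, and still so for the second after the job is handed in, with the robot touching nothing.
It also fails if it takes over 38 s, if anything falls off the work surface, if the arm or the gripper's body presses on something with over 40 N, if the wrist force passes 120 N, or if a joint passes its speed limit or range.

## Working session

There is one attempt and no reset: what is moved stays moved. The work goes in short steps, Python scripts to look and compute and a shell command to move; the robot and the scene stay as the last step left them, time stands still between calls to the robot, and variables do not carry over. Pictures are saved under pics/ and viewed, at most 10 in all, crops included, and the job is handed in when it is done.

```bash
mkdir -p pics; ls
cat > look.py <<'E'
import sys,cv2,json,numpy as np
from station import bot
for n in ("top","side"):
    r=bot.read_camera(n); cv2.imwrite(f"pics/{n}{sys.argv[1]}.png",cv2.resize(r["color"][:,:,::-1],None,fx=1.5,fy=1.5,interpolation=cv2.INTER_CUBIC))
    np.savez(f"pics/{n}{sys.argv[1]}.npz",K=r["mtx"],D=r["dist_coeffs"],T=r["world_from_camera"],c=r["color"])
o=bot.get_obs(); print(o["t"],o["eef_pos"],o["tool_rot"],o["gripper_width"],bot.finger_overhang,o["q"])
E
python3 look.py 0
```

```text
pics
0.1 [ 0.20882304 -0.64136034  0.24443566] [-7.85037686e-04  9.87636693e-01  1.56758136e-01 -1.84565703e-04] 0.9989617878325019 0.014 [ 1.1479093   0.47770814  0.02234935  1.55633747 -0.01150135  1.10928817
 -0.08308586]
```

View pics/top0.png

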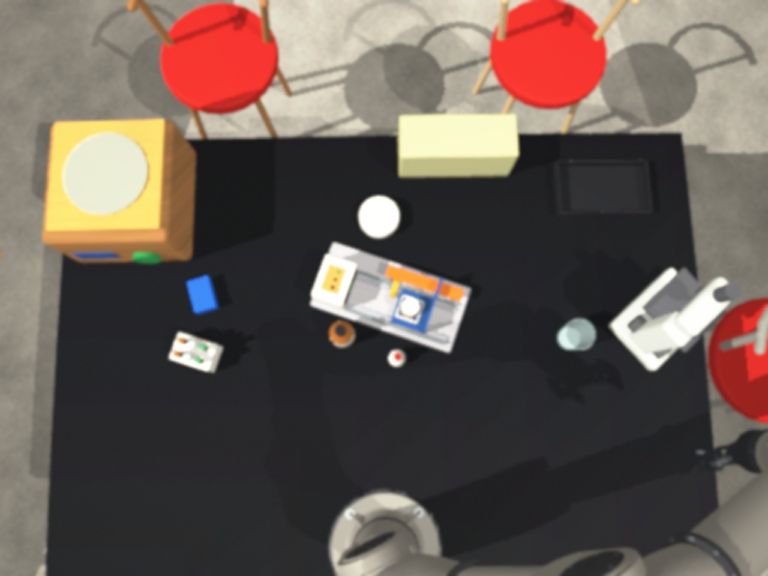

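View pics/side0.png

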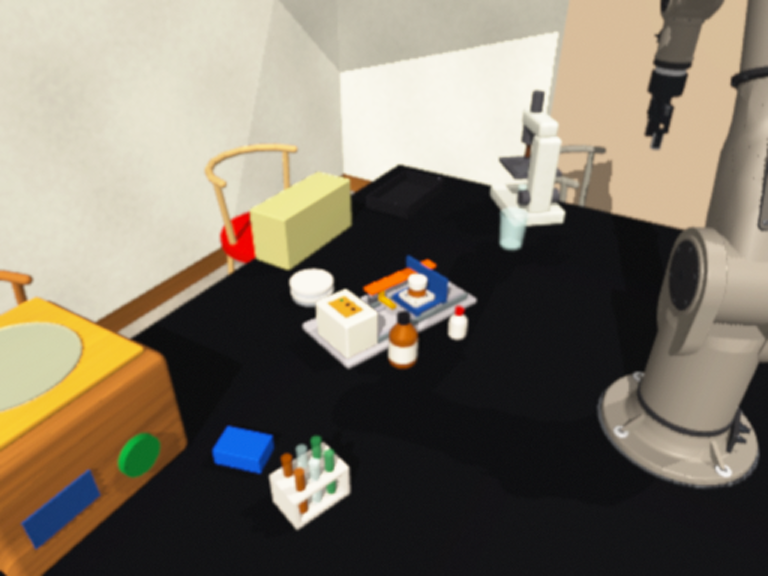

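Run:
```python
import cv2,numpy as np
a=np.load("pics/top0.npz")["c"];b=np.load("pics/side0.npz")["c"]
A=cv2.resize(a[155:240,200:320],None,fx=6.6,fy=6.6,interpolation=cv2.INTER_CUBIC)
B=cv2.resize(b[165:250,200:320],None,fx=6.6,fy=6.6,interpolation=cv2.INTER_CUBIC)
cv2.imwrite("pics/zt.png",A[:,:,::-1]);cv2.imwrite("pics/zs.png",B[:,:,::-1])
```

```text
(no output)
```

View pics/zt.png

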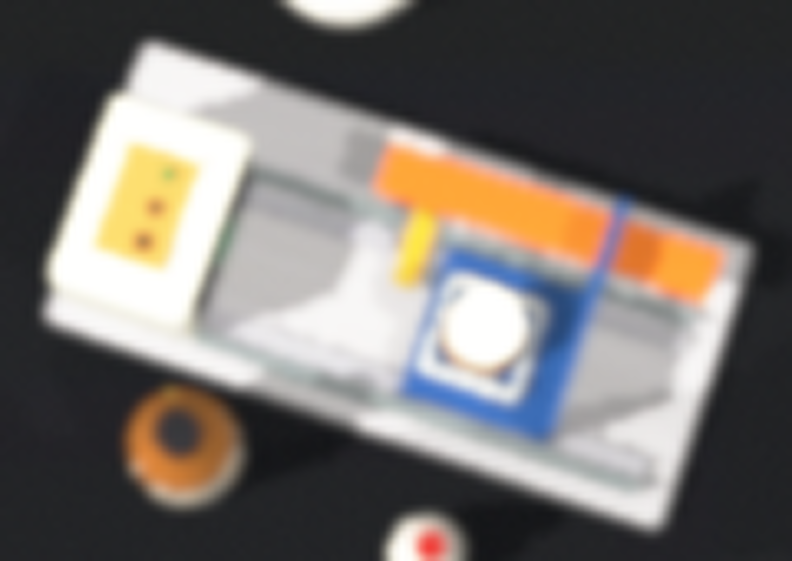

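View pics/zs.png

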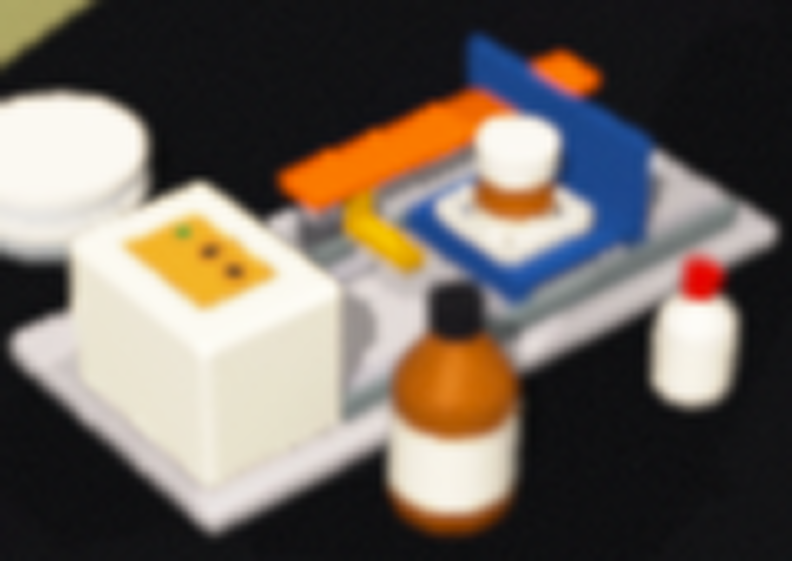

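```bash
cat > fit.py <<'E'
import cv2,numpy as np
from scipy.optimize import least_squares
S=1e-3
P={"top":((200,155),[(112,93,50,164,88),(248,135,50,92,88),(190,332,-50,92,88),(47,282,-50,164,88),(388,143,80,28,48),(374,192,52,28,48),(722,252,80,-150,48),(702,303,52,-150,48),(550,440,-40,-96,32),(402,390,-40,-16,32)]),
"side":((200,165),[(207,357,-50,164,88),(340,290,-50,92,88),(72,240,50,164,88),(200,183,50,92,88),(282,178,80,28,48),(318,208,52,28,48),(600,78,52,-150,48),(562,50,80,-150,48),(515,300,-40,-16,32)])}
def proj(n,W,f="0"):
    z=np.load(f"pics/{n}{f}.npz"); M=np.linalg.inv(z["T"]); F=np.diag([1,-1,-1.])
    R=F@M[:3,:3]; t=F@M[:3,3]
    return cv2.projectPoints(np.array(W,float),cv2.Rodrigues(R)[0],t,z["K"],z["D"])[0][:,0]
def tow(p,L):
    c,s=np.cos(p[2]),np.sin(p[2]); L=np.array(L,float)
    return L@np.array([[c,s,0],[-s,c,0],[0,0,1]])+[p[0],p[1],0]
def res(p,ns):
    r=[]
    for n in ns:
        o,k=P[n]; k=np.array(k,float)
        r.append((proj(n,tow(p,k[:,2:]*S))-(np.array(o)+(k[:,:2]+.5)/6.6-.5)))
    return np.concatenate(r)
if __name__=="__main__":
    for ns in (["top"],["side"],["top","side"]):
        f=least_squares(lambda p:res(p,ns).ravel(),[.6,0,-.3],loss="soft_l1")
        print(ns,f.x,np.degrees(f.x[2]))
        print(np.round(res(f.x,ns),1).tolist())
    p=f.x; np.save("pose.npy",p)
    for nm,L in dict(press=(66,-125,48),end=(66,-17,48),wing=(66,-96,64)).items():print(nm,tow(p,[np.array(L)*S]))
E
python3 fit.py
```

```text
['top'] [ 0.53467476 -0.02016075 -0.34039459] -19.5031735854176
[[0.2, 0.3], [0.3, 0.7], [-0.8, -0.6], [-0.1, 0.1], [0.4, -0.4], [-0.1, -0.1], [0.1, -0.5], [0.7, -0.4], [-0.3, 0.3], [-0.6, 0.4]]
['side'] [ 0.53258569 -0.01501168 -0.35198249] -20.167111327654524
[[-0.6, -0.1], [0.8, -0.1], [-1.2, 0.4], [0.5, 0.1], [-0.3, 0.1], [-0.2, -0.4], [0.1, 0.1], [0.0, 0.9], [0.9, -1.4]]
['top', 'side'] [ 0.53432736 -0.01872753 -0.34478911] -19.754961018437534
[[-0.1, 0.2], [0.0, 0.7], [-1.3, -0.6], [-0.5, -0.0], [0.1, -0.3], [-0.5, 0.0], [-0.2, -0.1], [0.3, -0.0], [-0.8, 0.6], [-1.1, 0.5], [0.1, -0.9], [1.3, -0.9], [-0.8, -0.2], [0.7, -0.6], [-0.3, -0.5], [-0.1, -1.1], [-0.2, -0.7], [-0.3, 0.2], [1.0, -2.3]]
press [[ 0.55419327 -0.15867876  0.048     ]]
end [[ 0.59069708 -0.05703491  0.048     ]]
wing [[ 0.56399522 -0.1313855   0.064     ]]
```

```bash
python3 -m inch '[[0,0,0,7.56],[0,0,0,7.56],[0,0,0,7.56],[0,0,0,7.56],[0,0,0,7.56]]' 0 40; python3 -m inch '[[0.002,-0.015,0,0],[0.003,-0.03,0,0],[0.003,-0.03,0,0],[0.003,-0.03,0,0],[0.003,-0.03,0,0],[0.003,-0.03,0,0],[0.003,-0.03,0,0],[0.003,-0.03,0,0],[0.003,-0.03,0,0],[0.003,-0.03,0,0],[0.003,-0.03,0,0],[0.002,-0.007,0,0]]'; python3 -m inch '[[0.008,-0.016,0,0],[0.012,-0.024,0,0],[0.012,-0.024,0,0],[0.012,-0.024,0,0],[0.012,-0.024,0,0],[0.012,-0.024,0,0],[0.012,-0.024,0,0],[0.012,-0.024,0,0],[0.012,-0.024,0,0],[0.012,-0.024,0,0],[0.011,-0.017,0,0],[0,0,0,0]]'
```

```text
t: 0.6
eef_pos: [0.2089, -0.6415, 0.2447]
tool_rot: [-0.0, 0.985, -0.174, -0.0]
contact_force: [-0.6, 0.3, -0.2]
gripper_width: 0.144
grasp_force: 0.0
t: 1.8
eef_pos: [0.3514, -0.3459, 0.2452]
tool_rot: [-0.001, 0.986, -0.167, -0.0]
contact_force: [-0.2, -0.0, 0.4]
gripper_width: 0.002
grasp_force: 0.0
t: 3.0
eef_pos: [0.5554, -0.1562, 0.2451]
tool_rot: [-0.001, 0.986, -0.169, 0.0]
contact_force: [-0.6, 0.1, 0.4]
gripper_width: 0.003
grasp_force: 0.0
```

```bash
python3 -m inch '[[0,0.004,0.01,0.2],[0,0,0.02,0],[0,0,0.025,0],[0,0,0.025,0],[0,0,0.025,0],[0,0,0.025,0],[0,0,0.02,0],[0,0,0.01,0],[0,0,0,0]]'; python3 look.py 1
python3 - <<'E'
import cv2,numpy as np
from fit import proj
from station import bot
e=bot.get_obs()["eef_pos"]; t=e-[0,0,.014]
im=[]
for n in ("top","side"):
    u=proj(n,[t])[0]; c=np.load(f"pics/{n}1.npz")["c"]; x,y=np.round(u).astype(int)
    x0,y0=x-35,y-35; print(n,u,[x0,y0]); im.append(cv2.resize(c[y0:y0+70,x0:x0+70],None,fx=5.7,fy=5.7,interpolation=cv2.INTER_CUBIC))
cv2.imwrite("pics/z1.png",np.hstack(im)[:,:,::-1])
E
```

```text
t: 3.9
eef_pos: [0.5503, -0.1638, 0.0837]
tool_rot: [0.0, 0.985, -0.174, -0.002]
contact_force: [0.3, 0.4, -0.0]
gripper_width: 0.004
grasp_force: 0.0
4.0 [ 0.55217315 -0.1635215   0.08577152] [ 2.12624026e-04  9.84794190e-01 -1.73724811e-01  2.21031451e-04] -0.0025688216997278995 0.014 [ 0.26191465  0.51647943 -0.10644001  1.91728684  0.08109321  0.71144699
 -1.81220034]
top [302.62084016 193.50322316] [np.int64(268), np.int64(159)]
side [283.2989604  169.75868542] [np.int64(248), np.int64(135)]
```

View pics/z1.png

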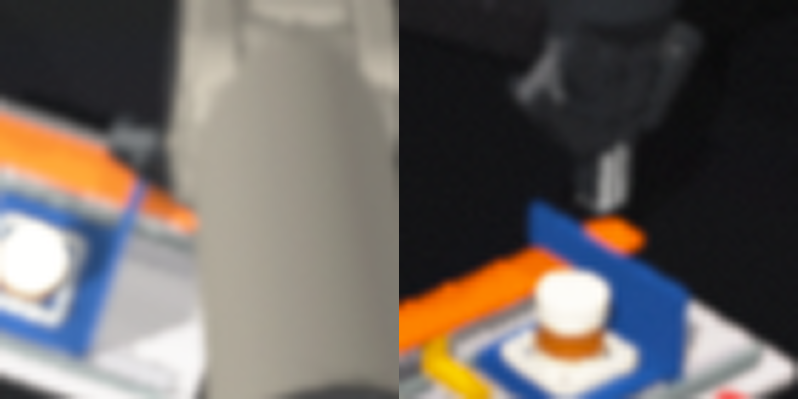

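```bash
python3 -m inch '[[0.001,-0.002,0.01,0],[0,0,0.01,0],[0,0,0.006,0],[0,0,0.004,0],[0,0,0.003,0],[0,0,0,0]]';python3 -m inch '[[0,0,0.002,0],[0,0,0,0],[0,0,0,0]]'
```

```text
t: 4.6
eef_pos: [0.5541, -0.161, 0.0524]
tool_rot: [-0.0, 0.985, -0.173, 0.0]
contact_force: [-1.7, 0.6, 6.7]
gripper_width: 0.002
grasp_force: 3.2
t: 4.9
eef_pos: [0.5542, -0.161, 0.0508]
tool_rot: [-0.0, 0.985, -0.173, 0.0]
contact_force: [-0.3, 0.8, 7.5]
gripper_width: 0.001
grasp_force: 3.5
```

```bash
python3 -m inch '[[0,0,0.0015,0],[0,0,0,0],[0,0,0,0]]';python3 -m inch '[[0,-0.004,0,0],[0,-0.006,0,0],[0,-0.006,0,0],[0,-0.006,0,0],[0,-0.006,0,0],[0,-0.006,0,0],[0,-0.006,0,0],[0,0,0,0]]'
```

```text
t: 5.2
eef_pos: [0.5542, -0.161, 0.0498]
tool_rot: [-0.0, 0.985, -0.173, 0.0]
contact_force: [-3.1, 1.6, 12.4]
gripper_width: -0.006
grasp_force: 6.0
t: 6.0
eef_pos: [0.5681, -0.1259, 0.05]
tool_rot: [0.001, 0.985, -0.174, 0.001]
contact_force: [-2.4, -4.4, 10.1]
gripper_width: -0.001
grasp_force: 5.5
```

```bash
python3 -m inch '[[0,-0.005,0,0],[0,-0.008,0,0],[0,-0.008,0,0],[0,-0.008,0,0],[0,-0.008,0,0],[0,-0.008,0,0],[0,-0.008,0,0],[0,-0.008,0,0],[0,-0.006,0,0],[0,-0.005,0,0],[0,-0.003,0,0],[0,0,0,0]]'; python3 -m inch '[[0,-0.003,0,0],[0,-0.002,0,0],[0,0,0,0]]'; python3 -m inch '[[0,-0.002,0,0],[0,0,0,0]]'
```

```text
t: 7.2
eef_pos: [0.5936, -0.0565, 0.05]
tool_rot: [0.002, 0.985, -0.175, 0.001]
contact_force: [-2.3, -7.4, 12.1]
gripper_width: 0.002
grasp_force: 6.3
t: 7.5
eef_pos: [0.5951, -0.0525, 0.05]
tool_rot: [0.002, 0.985, -0.175, 0.001]
contact_force: [-5.0, -7.8, 13.0]
gripper_width: -0.001
grasp_force: 6.6
t: 7.7
eef_pos: [0.5957, -0.0508, 0.05]
tool_rot: [0.002, 0.985, -0.175, 0.001]
contact_force: [-3.1, -7.8, 13.4]
gripper_width: -0.0
grasp_force: 6.7
```

```bash
for i in 1 2 3 ; do echo; done; python3 -m inch '[[0,-0.002,0,0],[0,-0.002,0,0],[0,0,0,0]]'; python3 -m inch '[[0,-0.002,0,0],[0,-0.001,0,0],[0,0,0,0]]'; python3 -m inch '[[0,-0.002,0,0],[0,0,0,0]]'
```

```text
t: 8.0
eef_pos: [0.5963, -0.0489, 0.05]
tool_rot: [0.003, 0.984, -0.176, 0.0]
contact_force: [-5.3, -13.1, 14.5]
gripper_width: 0.003
grasp_force: 9.2
t: 8.3
eef_pos: [0.5964, -0.0488, 0.05]
tool_rot: [0.005, 0.984, -0.177, -0.001]
contact_force: [-7.6, -16.9, 17.4]
gripper_width: -0.001
grasp_force: 11.3
t: 8.5
eef_pos: [0.5965, -0.0486, 0.05]
tool_rot: [0.006, 0.984, -0.177, -0.001]
contact_force: [-10.4, -20.6, 18.9]
gripper_width: -0.0
grasp_force: 13.1
```

```bash
python3 look.py 2
python3 - <<'E'
import cv2,numpy as np
from fit import proj,tow
p=np.load("pose.npy")
im=[]
for n,(x0,y0) in dict(top=(195,150),side=(205,150)).items():
    c=np.load(f"pics/{n}2.npz")["c"].copy(); c=cv2.resize(c[y0:y0+100,x0:x0+100],None,fx=4,fy=4,interpolation=cv2.INTER_CUBIC)
    for L in [(82,18,76),(-40,12,32),(-40,92,32),(40,92,32),(-40,92,12)]:
        u=(proj(n,tow(p,[np.array(L)*1e-3]))[0]-[x0,y0]+.5)*4
        cv2.circle(c,tuple(int(v) for v in u),3,(255,0,255),1)
    im.append(c)
cv2.imwrite("pics/z2.png",np.hstack(im)[:,:,::-1])
E
```

```text
8.6 [ 0.59647932 -0.04855696  0.05002114] [ 0.00557054  0.98415386 -0.17722608 -0.00102959] -0.0009734363326433259 0.014 [ 0.03761761  0.59896592 -0.08749197  1.87466749  0.09552476  0.67634617
 -2.03666233]
```

View pics/z2.png

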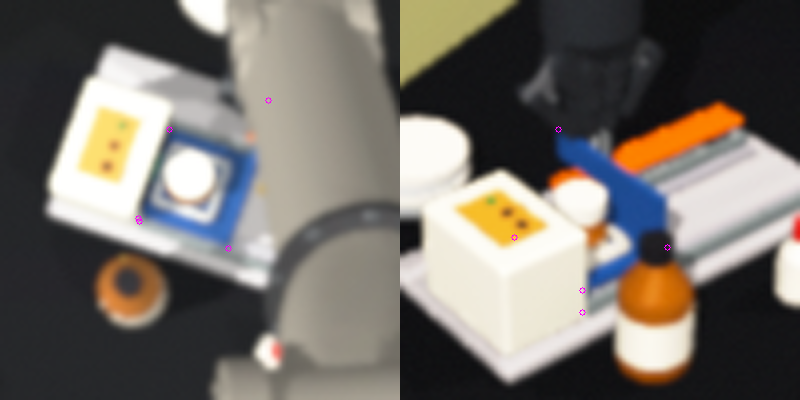

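Run:
```python
import cv2,numpy as np
from fit import proj,tow
p=np.load("pose.npy")
f=[cv2.resize(np.load(f"pics/top{i}.npz")["c"],None,fx=8,fy=8,interpolation=cv2.INTER_CUBIC) for i in (0,2)]
def px(L): return (proj("top",tow(p,[np.array(L)*1e-3]))[0]+.5)*8
for nm,L0,z,h in (("cap",(0,-48,78),78,(56,56)),("seat",(0,-48,32),40,(75,75)),("rear-left corner",(-40,-96,32),32,(50,50))):
    u=px(L0).astype(int); w=h[0]
    T=f[0][u[1]-w:u[1]+w,u[0]-w:u[0]+w]
    e=px((L0[0],L0[1]+108,L0[2])).astype(int); s=w+80
    R=cv2.matchTemplate(f[1][e[1]-s:e[1]+s,e[0]-s:e[0]+s],T,cv2.TM_CCOEFF_NORMED)
    _,m,_,l=cv2.minMaxLoc(R); v=np.array(l)+w+e-s-u
    d=px((L0[0],L0[1]+108,L0[2]))-px(L0)
    print(nm,m,"travel",108*(v@d)/(d@d),"perp px/8",np.cross(d,v)/np.linalg.norm(d)/8)
```

```text
cap 0.9154045581817627 travel 106.04247670950771 perp px/8 0.2697055984359878
seat 0.8653678297996521 travel 108.00013422756655 perp px/8 0.2624352534824001
rear-left corner 0.8321092128753662 travel 110.39750184981416 perp px/8 0.30509427566110814<stdin>:13: DeprecationWarning: Arrays of 2-dimensional vectors are deprecated. Use arrays of 3-dimensional vectors instead. (deprecated in NumPy 2.0)
```

```bash
python3 -m inch '[[0,0.004,0,0],[0,0.004,0,0],[0,0.003,0,0],[0,0,0,0]]'; python3 -m inch '[[0,0,-0.004,0],[0,0,-0.006,0],[0,0,-0.008,0],[0,0.005,-0.02,0],[0,0.01,-0.03,0],[0,0.02,-0.03,0],[0,0.04,-0.03,0],[0,0.04,-0.02,0],[0,0.04,0,0],[0,0.04,0,0],[0,0.03,0,0],[0,0,0,0]]'; python3 look.py 3
python3 - <<'E'
import cv2,numpy as np
im=[]
for n,(x0,y0) in dict(top=(195,150),side=(205,150)).items():
    c=np.load(f"pics/{n}3.npz")["c"]; im.append(cv2.resize(c[y0:y0+100,x0:x0+100],None,fx=4,fy=4,interpolation=cv2.INTER_CUBIC))
cv2.imwrite("pics/z3.png",np.hstack(im)[:,:,::-1])
E
```

```text
t: 9.0
eef_pos: [0.5963, -0.0491, 0.0501]
tool_rot: [-0.0, 0.985, -0.174, 0.002]
contact_force: [0.3, -0.8, 9.1]
gripper_width: 0.001
grasp_force: 4.9
t: 10.2
eef_pos: [0.5147, -0.265, 0.1965]
tool_rot: [0.001, 0.984, -0.177, -0.001]
contact_force: [-0.3, -0.0, -0.7]
gripper_width: -0.004
grasp_force: 0.0
10.3 [ 0.51724035 -0.25990661  0.19644995] [-3.01703898e-04  9.84729130e-01 -1.74092019e-01 -6.47070376e-04] -0.0005507529875873439 0.014 [ 0.40180061  0.3735973  -0.05524601  1.8357972   0.02460542  0.93424123
 -1.58506084]
```

View pics/z3.png

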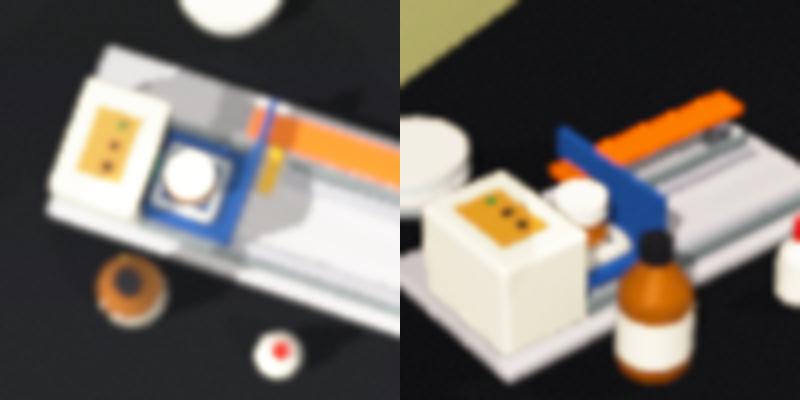

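The picture shows the shuttle against the reader. The bar has sprung up: its end in the side view rose from row 105 to about row 93. The yellow tooth, at (270,170) in the top view, stands behind the push plate, and the jar is upright in its seat.

```bash
python3 -c "
from station import bot
print(bot.hand_in())"
```

```text
the job is handed in; nothing more can be done
None
```

The job is handed in: I held the bar down while pushing the shuttle home against the reader, then let the catch spring up behind it, and the final pictures show it locked with the jar upright in its seat and the arm clear.

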